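# Scoop a stray stick out from under the low riser

## Robot

A 7-joint arm with a two-finger parallel gripper is mounted at the origin on the work surface; the furniture and walls round the work are solid. World frame = base frame: x ahead of the robot, y to its left, z up, the work surface at z = 0. Lengths are in m, angles in rad, forces in N, time in s.
With the tool pointing down it reaches from about 0.4 to 0.85 m from the base axis. Payload 4.5 kg.
Tool frame: the origin (TCP) lies on the centre line of the jaws, within the pads' length; the fingertips stand 11 mm ahead of it and the grasp point (between the pads) lies 8 mm behind it; z points along the fingers, y is the line along which they close (so a half turn about z gives the same grasp; the last joint's range is limited). The gripper opens to 88 mm and grips with 3 to 60 N. Pads are 18 mm wide; open, the fingers measure 123 mm over their backs; the gripper's body (75 mm by 187 mm) begins 45 mm behind the grasp point.
Start: joints at [-1.182, 0.689, -0.195, 1.565, 0.157, 0.902, -0.215], TCP at [0.217, 0.586, 0.25] pointing down, gripper open.
Joint ranges: [-3.01, 3.01], [-0.46, 2.08], [-1.47, 1.51], [0.13, 2.56], [-1, 4.14], [0.04, 2.09], [-2.66, 2.66]. Speed limits (rad/s): [2.57, 2.57, 3.14, 3.14, 3.14, 3.14, 3.14].

## Interface

Orientations are given as a unit quaternion [x, y, z, w].
In Python, from plant import * gives the robot as it stands. The module is installed in compiled form; this text tells all that it offers.
- The arm moves only by the tool send_rows, never from a script. Its argument "motion" is a list of rows, each an object of numbers: "x", "y", "z": the shift along the tool's x, y, z in cm; "rx", "ry", "rz": the turn, a rotation vector about the tool's x, y, z in rad; "jaw": the finger opening in cm, from 0 to 8.81. In form: [{"x": .., "y": .., "z": .., "rx": .., "ry": .., "rz": .., "jaw": ..}, ...]. A call has exactly 5 rows; each row shifts and turns the commanded pose from where the row before left it, along the tool's axes as they then stand; what a row does not reach is not made up. A row lasts 1/10 s, in which the tool goes at most 50 mm and 8.59 degrees, less where a joint would pass 70% of its speed; a pose out of reach is approached as far as the arm can. A call is refused whole if a number of a shift passes 5 or a number of a turn 0.15, either way. A call with a gripper value outside its range is refused whole. The fingers move at their own pace and stop on an object; "grip_force" is the grip in N (left out, the last holds). Time passes only in rows, so rows that do not move let the fingers close, or fill a call up. It gives the time, the measured TCP pose, the force, the opening and the grip force at its end, in the units of the state.
- get_state(): the state, without advancing time (a new reading comes with each control period).
- snapshot(name): name is "scene" or "top" or "wrist"; returns a dict with "img" (420x560x3 uint8, red, green, blue), "vertical_fov" (degrees; the focal length in pixels is half the picture's height over the tangent of half this angle, whatever the lens; pixels are square), "cx", "cy" (the principal point, pixels), "D" ([k1, k2, p1, p2, k3] as OpenCV has them; the pictures are not rectified), "extrinsics" (4x4, takes a point from camera to world coordinates). Camera axes: x right, y up, looking along -z (the intrinsics and any distortion apply to the point x, -y, -z); pixel columns grow to the right and rows downward; lengths in m; the calibration is good to about 2 mm. A picture is of the moment at which its call begins. There is no depth.
- finish_job(): hands the job in; it is judged then, once.
The state is a dict: "clock": time; "q": joint angles; "qd": joint speeds; "joint_torque": joint torques, N m; "tool_pos": TCP position; "eef_rot": TCP orientation; "contact_force": force on the tool from outside, world axes, zero at the start; "moment": the same for the moment, N m; "opening": opening from 0.0 (shut) to 1.0 (fully open); "finger_force": force on a finger pad.
Only numpy, scipy, OpenCV 4.12 (cv2) and the standard library are available. Lean on these libraries where they do the work, as an engineer would, in place of code of your own. Each camera call takes 0.05 s, during which the arm holds its last target. There are 200 camera calls.

## Task

A short bare brown stick has ended up under the low plywood riser with the clear top. Pick up the long-handled green scoop by its wooden handle, reach its head in under the riser behind the brown stick, and draw the stick wholly out onto the open bench in front of the riser; then put the scoop down on the bench, also clear of the riser. Do not bump the riser, do not touch the stick with the gripper or arm, and leave the blue roll beside it where it lies.

Things in the scene. Friction and masses are not known exactly. Their poses are not given: they have to be found in the camera images.
- scoop_grip (a point): Grip and balance point of the loose scoop (0.22 kg): middle of its wooden handle, 42 mm above the scoop's underside. +x runs along the level handle to the head, +z up. Handle 20 mm wide (y), 18 mm high (33 to 51 mm above the bench as it lies upright on foot and head), bare from 70 mm behind this point to 150 mm ahead. A dark foot 30 mm wide stands 77 to 103 mm behind it.
- scoop_head (a point): Foot of the green blade, middle of its side facing the handle: 210 mm ahead of (+x) and 42 mm below the grip point; same axes. Blade upright, 90 mm wide (y), 46 high, ends 4 mm ahead of this point. Two cheeks, 36 mm high, 82 mm apart inside, run 35 mm from it towards the handle. No floor: lowered over a thing, the head drags it towards the handle. Handle underside is 33 mm above.
- riser_front (a point): Point on the bench under the middle of the front edge of the fixed plywood riser with clear panel in its top. +x points level into the space under it, +y left along the edge, +z up. Roof 340 mm wide (y), 150 mm deep (x 0 to 150 mm), underside 110 mm and top 122 mm above the bench; side panels with inner faces at y = +156 and -156 mm; open in front and behind, no floor.
- stick_center (a point): Centre of the brown stick, 67 mm long (its x), 23 mm wide, 18 mm high, 12 g; lies on the bench under the riser, 40 to 60 mm behind the front edge, roughly parallel to the edge (within 12 degrees), in the left or the right half.
- blue_center (a point): Centre of the blue wrapped roll, 102 mm long (its x), 17 mm wide, 14 mm high; lies under the riser in the other half, its centre about 145 mm beside the stick's. To be left alone.
Mind the look-alikes: they are no part of the job. Of the things that look like the part that bears stick_center, the smaller one is meant.

How it is judged:
By the outcome, as a careful person would: the job done as asked, in the order asked, and still so for the second after the job is handed in, with the robot touching nothing.
It also fails if it takes over 45 s, if anything falls off the work surface, if the arm or the gripper's body presses on something with over 40 N, if the wrist force passes 120 N, or if a joint passes its speed limit or range.

## Working session

There is one attempt and no reset: what is moved stays moved. The work goes in short steps, Python scripts to look and compute and a tool call to move; the robot and the scene stay as the last step left them, time stands still between calls to the robot, and variables do not carry over. Pictures are saved under pics/ and viewed, at most 11 in all, crops included, and the job is handed in when it is done.

Besides the shell and the picture viewer there is one more tool, called as name(argument=value, ...), one argument or row to a line, values as JSON. send_rows: Moves the arm, as the interface text tells. Its arguments: {"type":"object","properties":{"motion":{"type":"array"},"grip_force":{"type":"number"}},"required":["motion"]}

```bash
mkdir -p pics
cat > h.py <<'E'
from plant import *
import numpy as np, cv2, pickle
def snap(n,save=None):
    s=snapshot(n); 
    if save: cv2.imwrite('pics/'+save,s['img'][:,:,::-1]); pickle.dump(s,open('pics/'+save+'.pkl','wb'))
    return s
def K(s):
    f=210/np.tan(np.radians(s['vertical_fov'])/2)
    return np.array([[f,0,s['cx']],[0,f,s['cy']],[0,0,1.]])
def px2w(s,uv,z=0.):
    uv=np.atleast_2d(np.array(uv,float))
    n=cv2.undistortPoints(uv[:,None],K(s),np.array(s['D'],float))[:,0]
    E=np.array(s['extrinsics']); d=np.c_[n[:,0],-n[:,1],-np.ones(len(n))]@E[:3,:3].T
    o=E[:3,3]; return o+d*((z-o[2])/d[:,2])[:,None]
def w2px(s,P):
    E=np.array(s['extrinsics']); c=(np.atleast_2d(P)-E[:3,3])@E[:3,:3]
    c=c*[1,-1,-1]; return cv2.projectPoints(c[:,None],np.zeros(3),np.zeros(3),K(s),np.array(s['D'],float))[0][:,0]
E
python3 - <<'E'
from h import *
a=snap('top','top0.png');b=snap('scene','scene0.png')
for s in(a,b): print(s['vertical_fov'],s['cx'],s['cy'],s['D'],np.round(s['extrinsics'],3))
st=get_state();print(st['tool_pos'],st['eef_rot'],st['clock'],st['opening'])
E
```

```text
46.766375378553136 281.6913466883259 216.65264418084988 [-0.14145984  0.          0.          0.          0.        ] [[-0.02   0.993 -0.113  0.361]
 [-0.999 -0.024 -0.03   0.36 ]
 [-0.033  0.112  0.993  0.982]
 [ 0.     0.     0.     1.   ]]
54.79863374266775 281.6850477380956 201.95010478385865 [0.02701569 0.         0.         0.         0.        ] [[-0.002  0.526 -0.851 -0.242]
 [-1.    -0.009 -0.003  0.369]
 [-0.01   0.851  0.526  0.512]
 [ 0.     0.     0.     1.   ]]
[0.21694635 0.58554004 0.24899184] [ 1.76416754e-01  9.84315198e-01 -8.42816736e-04 -9.34655865e-05] 0.1 0.9999831862129744
```

View pics/top0.png

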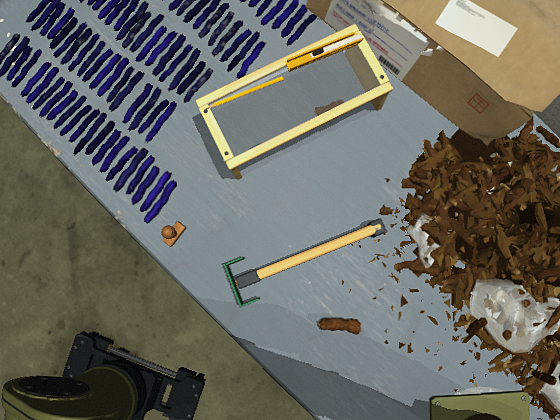

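View pics/scene0.png

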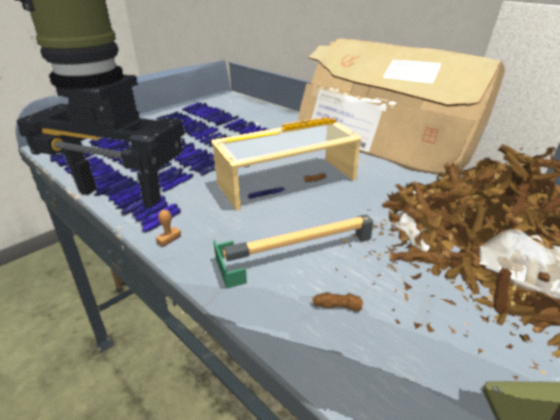

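Run:
```python
import cv2
a=cv2.imread('pics/top0.png')[20:190,180:410];b=cv2.imread('pics/scene0.png')[105:320,200:400]
cv2.imwrite('pics/c1.png',cv2.resize(a,None,fx=3.4,fy=3.4,interpolation=cv2.INTER_CUBIC))
cv2.imwrite('pics/c2.png',cv2.resize(b,(558,600),interpolation=cv2.INTER_CUBIC))
```

```text
(no output)
```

View pics/c1.png

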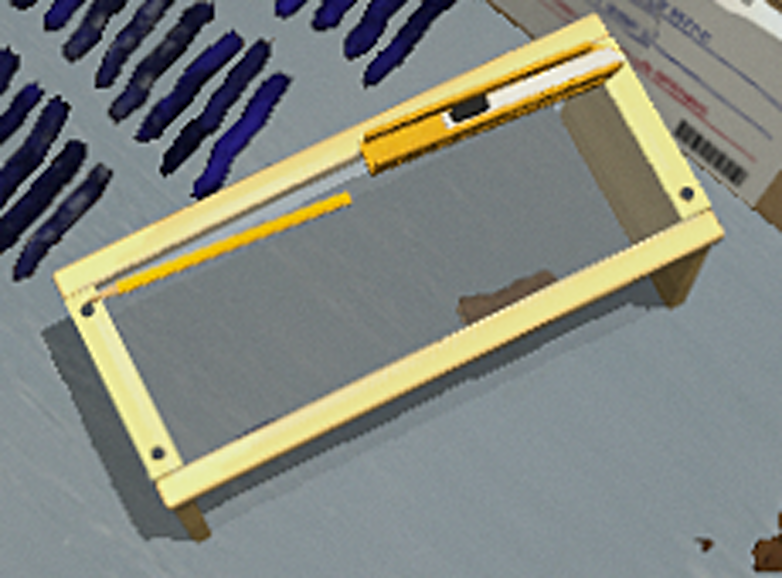

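View pics/c2.png

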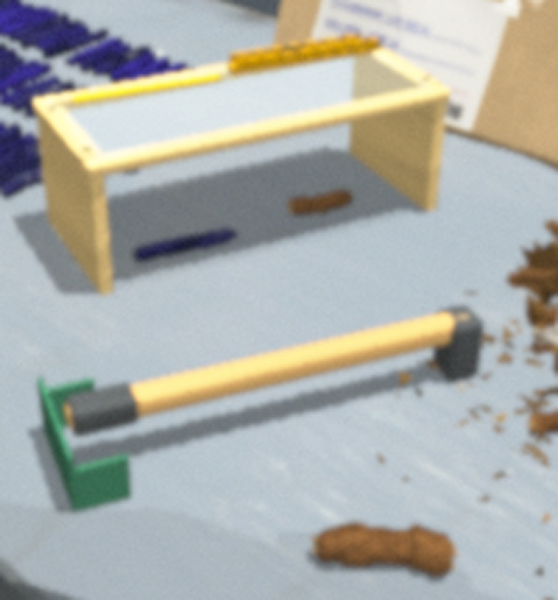

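The pictures: riser with roof corners at about (60..720, 15..507) in the c1 crop. Brown candidates: the piece under the riser at scene (315,178), and a larger brown piece on the open bench at scene (338,301) / top (338,325). The one under the riser is the smaller and lies where described, so it is the stick. The blue roll is at scene (266,192). The scoop's head is at top (235,282) and its foot at (378,228).

Run:
```python
from h import *
t=pickle.load(open('pics/top0.png.pkl','rb'));s=pickle.load(open('pics/scene0.png.pkl','rb'))
c1=lambda p:np.array(p)/3.4+[180,20]-0.35
c2=lambda p:np.array(p)/2.79+[200,105]-0.32
R=px2w(t,c1([(170,507),(722,237),(600,14),(53,275)]),.122); print('roof FL FR BR BL',R.round(3)); 
print([np.linalg.norm(R[i]-R[i-1]).round(3) for i in range(4)])
R2=px2w(s,c2([(92,167),(450,92),(380,47),(33,100)]),.122); print('roof scene',R2.round(3))
print('feet scene',px2w(s,c2([(110,292),(432,210)]),0).round(3))
print('stick',px2w(s,c2([(290,205),(352,197),(321,203)]),.009).round(3),'top',px2w(t,c1([(460,310),(555,275)]),.009).round(3))
print('blue',px2w(s,c2([(135,252),(236,236),(186,245)]),.007).round(3))
print('bigbrown',px2w(s,c2([(315,545),(452,552)]),.012).round(3))
# scoop: handle edges at top (z .051), blade
print('handle top',px2w(t,[(257,273),(377,229)],.047).round(3))
print('handle scene',px2w(s,c2([(134,398),(450,328)]),.042).round(3))
print('blade foot scene',px2w(s,c2([(75,508)]),0).round(3),px2w(s,c2([(128,495)]),0).round(3))
st=get_state();print(st['q'])
# tool axes in world
from scipy.spatial.transform import Rotation as Ro
print(Ro.from_quat(st['eef_rot']).as_matrix().round(3))
# color masks of wood handle in top
im=t['img'].astype(int); hsv=cv2.cvtColor(t['img'],cv2.COLOR_RGB2HSV)
m=((hsv[...,0]>10)&(hsv[...,0]<30)&(hsv[...,1]>70)&(hsv[...,2]>120)).astype(np.uint8); m[:205]=0;m[295:]=0;m[:,:245]=0;m[:,384:]=0
m=cv2.morphologyEx(m,cv2.MORPH_OPEN,np.ones((4,4)))
r=cv2.minAreaRect(np.argwhere(m)[:,::-1].astype(np.float32));B=cv2.boxPoints(r);print(B.round(1),px2w(t,B,.047).round(3))
g=((hsv[...,0]>60)&(hsv[...,0]<90)&(hsv[...,1]>120)).astype(np.uint8); g[:240]=0;g[320:]=0;g[:,:210]=0;g[:,270:]=0
B=cv2.boxPoints(cv2.minAreaRect(np.argwhere(g)[:,::-1].astype(np.float32)));print('green',B.round(1),px2w(t,B,.04).round(3))
```

```text
roof FL FR BR BL [[0.548 0.479 0.122]
 [0.692 0.177 0.122]
 [0.826 0.237 0.122]
 [0.681 0.544 0.122]]
[np.float64(0.147), np.float64(0.334), np.float64(0.147), np.float64(0.339)]
roof scene [[0.545 0.477 0.122]
 [0.685 0.177 0.122]
 [0.797 0.225 0.122]
 [0.677 0.542 0.122]]
feet scene [[0.556 0.472 0.   ]
 [0.693 0.181 0.   ]]
stick [[0.689 0.315 0.009]
 [0.704 0.256 0.009]
 [0.693 0.286 0.009]] top [[0.691 0.316 0.009]
 [0.712 0.257 0.009]]
blue [[0.609 0.454 0.007]
 [0.636 0.366 0.007]
 [0.621 0.41  0.007]]
bigbrown [[0.253 0.321 0.012]
 [0.246 0.24  0.012]]
handle top [[0.36  0.438 0.047]
 [0.439 0.205 0.047]]
handle scene [[0.359 0.436 0.042]
 [0.438 0.211 0.042]]
blade foot scene [[0.299 0.472 0.   ]] [[0.31  0.439 0.   ]]
[-1.18222019  0.68990308 -0.19454785  1.56622975  0.15730102  0.902549
 -0.21511094]
[[-0.938  0.347 -0.   ]
 [ 0.347  0.938 -0.002]
 [-0.    -0.002 -1.   ]]
[[256.5 271.2]
 [374.  224.4]
 [377.7 233.7]
 [260.2 280.5]] [[0.363 0.439 0.047]
 [0.448 0.211 0.047]
 [0.43  0.204 0.047]
 [0.345 0.432 0.047]]
green [[222.9 263.9]
 [242.7 256.2]
 [259.3 298.7]
 [239.5 306.4]] [[0.378 0.505 0.04 ]
 [0.393 0.466 0.04 ]
 [0.31  0.435 0.04 ]
 [0.296 0.474 0.04 ]]
```

Run:
```python
from h import *
t=pickle.load(open('pics/top0.png.pkl','rb'));s=pickle.load(open('pics/scene0.png.pkl','rb'))
O=np.array([.622,.328,0]);u=np.array([.902,.431,0]);v=np.array([-.431,.902,0])
for s_,n,box in((s,'scene',(170,190,300,330)),(t,'top',(98,118,313,345))):
    hsv=cv2.cvtColor(s_['img'],cv2.COLOR_RGB2HSV); y0,y1,x0,x1=box
    H=hsv[y0:y1,x0:x1].astype(int); R=s_['img'][y0:y1,x0:x1].astype(int)
    m=(R[...,0]-R[...,2]>(25 if n=='scene' else 6))&(R[...,0]<170)
    p=np.argwhere(m)[:,::-1]+[x0,y0]; w=px2w(s_,p,.010 if n=='scene' else .012)
    d=w-O; U=np.c_[d@u,d@v]; print(n,len(p),'min',U.min(0).round(3),'max',U.max(0).round(3),'mean',U.mean(0).round(3))
    e=np.linalg.eigh(np.cov(U.T))[1][:,1]; print('axis vs edge deg',np.degrees(np.arctan2(e[0],e[1])).round(1))
h=np.array([np.cos(np.radians(16.7)),np.sin(np.radians(16.7)),0])
for P in([.395,.196,.04],[.309,.17,0],[.409,.291,.042],[.618,.478,.042]): print(P,w2px(t,P).round(0),w2px(s,P).round(0))
# reprojection of riser feet inner & roof
rf=[O+a*u+b*v+[0,0,z] for a,b,z in((0,.17,.122),(0,-.17,.122),(.15,-.17,.122),(.15,.17,.122),(0,.17,0),(0,-.17,0))]
print(w2px(t,rf).round(1).tolist()); print(w2px(s,rf).round(1).tolist())
```

```text
scene 107 min [ 0.03  -0.099] max [ 0.062 -0.036] mean [ 0.046 -0.066]
axis vs edge deg 3.8
top 199 min [ 0.024 -0.102] max [ 0.064 -0.032] mean [ 0.05  -0.067]
axis vs edge deg 8.5
[0.395, 0.196, 0.04] [[382. 252.]] [[372. 236.]]
[0.309, 0.17, 0] [[393. 295.]] [[394. 281.]]
[0.409, 0.291, 0.042] [[333. 246.]] [[323. 231.]]
[0.618, 0.478, 0.042] [[236. 143.]] [[238. 181.]]
[[228.4, 168.6], [393.1, 87.4], [354.7, 21.6], [194.0, 98.9], [236.8, 181.0], [382.0, 109.0]]
[[230.9, 163.8], [361.2, 136.1], [329.4, 117.3], [210.2, 139.4], [234.9, 211.0], [356.8, 179.6]]
```

send_rows(
  motion=[
    {"x":-3,"y":-2.2,"jaw":8.8},
    {"x":-4,"y":-3},
    {"x":-4,"y":-3},
    {"x":-4,"y":-3},
    {"x":-4,"y":-3},
  ],
  grip_force=30,
)

```text
schema error: expected keys x, y, z, rx, ry, rz, jaw
```

send_rows(
  motion=[
    {"x":-4,"y":-3,"rz":0.1},
    {"x":-3,"y":-2,"rz":0.14},
    {"rz":0.14},
    {"rz":0.14},
    {"rz":0.14},
  ],
)

```text
schema error: expected keys x, y, z, rx, ry, rz, jaw
```

send_rows(
  motion=[
    {"rz":0.14},
    {"rz":0.06},
    {},
    {},
    {},
  ],
)

```text
schema error: expected keys x, y, z, rx, ry, rz, jaw
```

```bash
cat >> h.py <<'E'
from scipy.spatial.transform import Rotation as Ro
def go(P,yaw):
    """rows needed to bring TCP to P with tool x at yaw (deg), tool down: shift in current tool axes (cm), turn vec in tool axes"""
    st=get_state(); R=Ro.from_quat(st['eef_rot']); y=np.radians(yaw)
    T=np.array([[np.cos(y),np.sin(y),0],[np.sin(y),-np.cos(y),0],[0,0,-1]])
    print('t',round(st['clock'],2),'pos',np.round(st['tool_pos'],4),'yaw',np.degrees(np.arctan2(*R.as_matrix()[1::-1,0])).round(1),'F',np.round(st['contact_force'],1),'op',round(st['opening'],3))
    print('shift cm',(R.inv().apply(np.array(P)-st['tool_pos'])*100).round(2),'turn',(R.inv()*Ro.from_matrix(T)).as_rotvec().round(3),'q',np.round(st['q'],2))
E
python3 - <<'E'
from h import *
s=snap('wrist','w1.png'); go([.408,.292,.034],110.4)
P=np.array([.408,.292,.051]);d=np.array([-.349,.937,0]);l=np.array([.937,.349,0])
im=s['img'][:,:,::-1].copy()
for Q in(P,P+.15*d,P-.07*d,P+.01*l,P-.01*l,P+.15*d+.01*l,P+.15*d-.01*l): cv2.circle(im,tuple(int(a) for a in w2px(s,Q)[0].round()),3,(0,0,255),1)
cv2.imwrite('pics/w1m.png',im)
E
```

```text
t 0.15 pos [0.217  0.5856 0.2491] yaw 159.7 F [-0.   0.1  0.2] op 1.002
shift cm [-28.11 -20.87  21.54] turn [-0.001  0.001  0.86 ] q [-1.18  0.69 -0.19  1.57  0.16  0.9  -0.22]
```

View pics/w1m.png

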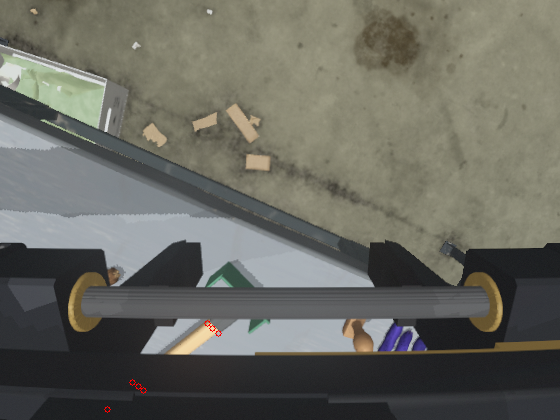

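All seven keys are needed, so nothing has moved. The wrist picture shows the handle's front end at (215,328), where my marks predict it, and the gripper bar across the middle.

send_rows(
  motion=[
    {"x":-3,"y":-2.2,"z":0,"rx":0,"ry":0,"rz":0,"jaw":8.8},
    {"x":-4,"y":-2.9,"z":0,"rx":0,"ry":0,"rz":0,"jaw":8.8},
    {"x":-4,"y":-2.9,"z":0,"rx":0,"ry":0,"rz":0,"jaw":8.8},
    {"x":-4,"y":-2.9,"z":0,"rx":0,"ry":0,"rz":0,"jaw":8.8},
    {"x":-4,"y":-2.9,"z":0,"rx":0,"ry":0,"rz":0,"jaw":8.8},
  ],
  grip_force=30,
)

```text
clock: 0.65
tool_pos: [0.3481, 0.3888, 0.2496]
eef_rot: [0.176, 0.984, -0.0, 0.0]
contact_force: [1.5, 0.5, 0.2]
opening: 0.999
finger_force: 0.0
```

send_rows(
  motion=[
    {"x":-4,"y":-2.9,"z":0,"rx":0,"ry":0,"rz":0,"jaw":8.8},
    {"x":-4,"y":-2.9,"z":0,"rx":0,"ry":0,"rz":0,"jaw":8.8},
    {"x":-1,"y":-1.2,"z":2,"rx":0,"ry":0,"rz":0.14,"jaw":8.8},
    {"x":0,"y":0,"z":2,"rx":0,"ry":0,"rz":0.14,"jaw":8.8},
    {"x":0,"y":0,"z":2,"rx":0,"ry":0,"rz":0.14,"jaw":8.8},
  ],
)

```text
clock: 1.15
tool_pos: [0.4081, 0.2927, 0.1892]
eef_rot: [0.382, 0.924, 0.0, 0.0]
contact_force: [-1.3, 0.9, -0.3]
opening: 0.997
finger_force: 0.0
```

send_rows(
  motion=[
    {"x":0,"y":0,"z":1,"rx":0,"ry":0,"rz":0.14,"jaw":8.8},
    {"x":0,"y":0,"z":1,"rx":0,"ry":0,"rz":0.14,"jaw":8.8},
    {"x":0,"y":0,"z":0,"rx":0,"ry":0,"rz":0.14,"jaw":8.8},
    {"x":0,"y":0,"z":0,"rx":0,"ry":0,"rz":0.02,"jaw":8.8},
    {"x":0,"y":0,"z":0,"rx":0,"ry":0,"rz":0,"jaw":8.8},
  ],
)

```text
clock: 1.65
tool_pos: [0.4074, 0.2939, 0.1697]
eef_rot: [0.57, 0.822, 0.0, 0.0]
contact_force: [0.7, 0.5, 1.1]
opening: 0.999
finger_force: 0.0
```

Run:
```python
from h import *
s=snap('wrist','w2.png'); go([.408,.292,.034],110.4)
P=np.array([.408,.292,.051]);d=np.array([-.349,.937,0]);l=np.array([.937,.349,0])
im=s['img'][:,:,::-1].copy()
for Q in(P,P+.15*d,P-.07*d,P+.01*l,P-.01*l,P+.15*d+.01*l,P+.15*d-.01*l): cv2.circle(im,tuple(int(a) for a in w2px(s,Q)[0].round()),3,(0,0,255),1)
cv2.imwrite('pics/w2m.png',im)
```

```text
t 1.7 pos [0.4075 0.2939 0.1698] yaw 110.6 F [ 0.2 -0.1  0.1] op 0.999
shift cm [-0.2  -0.02 13.58] turn [ 0.    -0.     0.003] q [-0.73  0.66  0.03  2.02 -0.04  0.47 -0.32]
```

View pics/w2m.png

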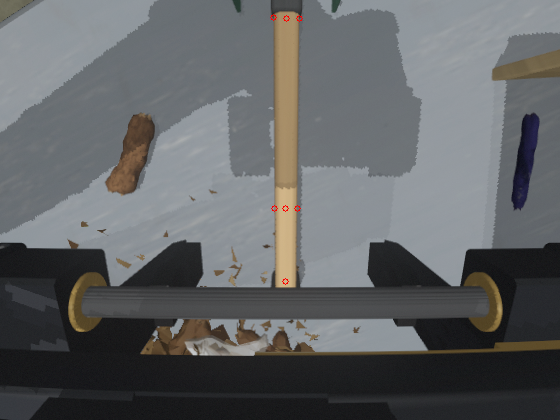

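The wrist picture shows the handle centred at column 286 with its ferrule edge at row 12, about 4 mm further on than my mark at 17; sideways it is centred. I'll go down with a 2 mm shift ahead.

send_rows(
  motion=[
    {"x":0.2,"y":0,"z":2,"rx":0,"ry":0,"rz":0,"jaw":8.8},
    {"x":0,"y":0,"z":3.5,"rx":0,"ry":0,"rz":0,"jaw":8.8},
    {"x":0,"y":0,"z":3.5,"rx":0,"ry":0,"rz":0,"jaw":8.8},
    {"x":0,"y":0,"z":2.5,"rx":0,"ry":0,"rz":0,"jaw":8.8},
    {"x":0,"y":0,"z":1.5,"rx":0,"ry":0,"rz":0,"jaw":8.8},
  ],
)

```text
clock: 2.2
tool_pos: [0.4062, 0.2955, 0.038]
eef_rot: [0.57, 0.822, -0.001, -0.001]
contact_force: [0.9, -0.8, 0.9]
opening: 0.995
finger_force: 0.0
```

send_rows(
  motion=[
    {"x":0,"y":0,"z":0.6,"rx":0,"ry":0,"rz":0,"jaw":8.8},
    {"x":0,"y":0,"z":0,"rx":0,"ry":0,"rz":0,"jaw":5},
    {"x":0,"y":0,"z":0,"rx":0,"ry":0,"rz":0,"jaw":1},
    {"x":0,"y":0,"z":0,"rx":0,"ry":0,"rz":0,"jaw":0.5},
    {"x":0,"y":0,"z":0,"rx":0,"ry":0,"rz":0,"jaw":0.5},
  ],
  grip_force=40,
)

```text
clock: 2.7
tool_pos: [0.4071, 0.296, 0.0346]
eef_rot: [0.571, 0.821, 0.001, 0.0]
contact_force: [0.4, -0.3, -0.3]
opening: 0.657
finger_force: 0.0
```

send_rows(
  motion=[
    {"x":0,"y":0,"z":0,"rx":0,"ry":0,"rz":0,"jaw":0.5},
    {"x":0,"y":0,"z":0,"rx":0,"ry":0,"rz":0,"jaw":0.5},
    {"x":0,"y":0,"z":0,"rx":0,"ry":0,"rz":0,"jaw":0.5},
    {"x":0,"y":0,"z":0,"rx":0,"ry":0,"rz":0,"jaw":0.5},
    {"x":0,"y":0,"z":0,"rx":0,"ry":0,"rz":0,"jaw":0.5},
  ],
)

```text
clock: 3.2
tool_pos: [0.4069, 0.2958, 0.0337]
eef_rot: [0.571, 0.821, 0.0, 0.0]
contact_force: [-0.8, 0.5, -0.6]
opening: 0.218
finger_force: 40.0
```

send_rows(
  motion=[
    {"x":0,"y":0,"z":-1,"rx":0,"ry":0,"rz":0,"jaw":0.5},
    {"x":0,"y":0,"z":-2,"rx":0,"ry":0,"rz":0,"jaw":0.5},
    {"x":-1.2,"y":-0.8,"z":-2,"rx":0,"ry":0,"rz":0,"jaw":0.5},
    {"x":-3,"y":-2,"z":-1,"rx":0,"ry":0,"rz":0,"jaw":0.5},
    {"x":-3,"y":-2,"z":0,"rx":0,"ry":0,"rz":0,"jaw":0.5},
  ],
)

```text
clock: 3.7
tool_pos: [0.3874, 0.2116, 0.0955]
eef_rot: [0.57, 0.822, 0.002, 0.001]
contact_force: [0.8, -1.3, -2.0]
opening: 0.218
finger_force: 40.0
```

send_rows(
  motion=[
    {"x":0,"y":0,"z":0,"rx":0,"ry":0,"rz":0.05,"jaw":0.5},
    {"x":0,"y":0,"z":0,"rx":0,"ry":0,"rz":0.09,"jaw":0.5},
    {"x":0,"y":0,"z":0,"rx":0,"ry":0,"rz":0.12,"jaw":0.5},
    {"x":0,"y":0,"z":0,"rx":0,"ry":0,"rz":0.12,"jaw":0.5},
    {"x":0,"y":0,"z":0,"rx":0,"ry":0,"rz":0.12,"jaw":0.5},
  ],
)

```text
clock: 4.2
tool_pos: [0.387, 0.2121, 0.0941]
eef_rot: [0.758, 0.652, 0.0, -0.0]
contact_force: [-0.2, -0.1, -1.7]
opening: 0.219
finger_force: 40.0
```

send_rows(
  motion=[
    {"x":0,"y":0,"z":0,"rx":0,"ry":0,"rz":0.12,"jaw":0.5},
    {"x":0,"y":0,"z":0,"rx":0,"ry":0,"rz":0.12,"jaw":0.5},
    {"x":0,"y":0,"z":0,"rx":0,"ry":0,"rz":0.12,"jaw":0.5},
    {"x":0,"y":0,"z":0,"rx":0,"ry":0,"rz":0.12,"jaw":0.5},
    {"x":0,"y":0,"z":0,"rx":0,"ry":0,"rz":0.12,"jaw":0.5},
  ],
)

```text
clock: 4.7
tool_pos: [0.3869, 0.2123, 0.094]
eef_rot: [0.917, 0.399, 0.0, -0.001]
contact_force: [0.3, 0.1, -1.8]
opening: 0.219
finger_force: 40.0
```

send_rows(
  motion=[
    {"x":0,"y":0,"z":0,"rx":0,"ry":0,"rz":0.12,"jaw":0.5},
    {"x":0,"y":0,"z":0,"rx":0,"ry":0,"rz":0.12,"jaw":0.5},
    {"x":0,"y":0,"z":0,"rx":0,"ry":0,"rz":0.12,"jaw":0.5},
    {"x":0,"y":0,"z":0,"rx":0,"ry":0,"rz":0.12,"jaw":0.5},
    {"x":0,"y":0,"z":0,"rx":0,"ry":0,"rz":0.1,"jaw":0.5},
  ],
)

```text
clock: 5.2
tool_pos: [0.3869, 0.2124, 0.094]
eef_rot: [0.993, 0.121, 0.0, -0.001]
contact_force: [0.8, 0.6, -2.1]
opening: 0.214
finger_force: 40.0
```

Run:
```python
from h import *
go([.387,.212,.066],14)
s=snap('top','top1.png'); c=snap('scene','scene1.png')
a=s['img'][20:320,180:460];b=c['img'][90:300,180:440]
cv2.imwrite('pics/m1.png',np.hstack([cv2.resize(a,(400,428)),cv2.resize(b,(400,428))])[:,:,::-1])
```

```text
t 5.2 pos [0.3869 0.2124 0.094 ] yaw 13.9 F [ 0.8  0.6 -2.1] op 0.214
shift cm [-0.    0.04  2.8 ] turn [-0.001 -0.001 -0.002] q [-0.71  0.79  0.18  2.24 -0.81  0.18 -1.11]
```

View pics/m1.png

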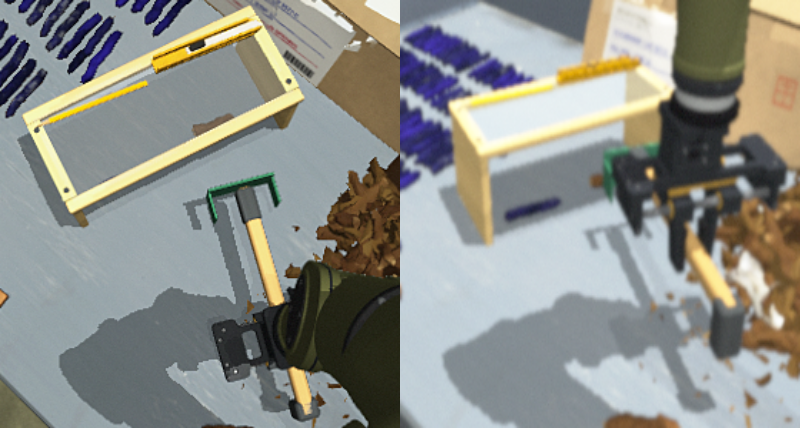

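The scoop is held level with its head at crop (240,185), short of the riser, with the stick still at (212,122). Now I check the head's measured place against the expected one.

Run:
```python
from h import *
s=pickle.load(open('pics/top1.png.pkl','rb'))
hsv=cv2.cvtColor(s['img'],cv2.COLOR_RGB2HSV)
g=((hsv[...,0]>60)&(hsv[...,0]<95)&(hsv[...,1]>110)).astype(np.uint8); g[:120]=0;g[190:]=0;g[:,:310]=0;g[:,390:]=0
B=cv2.boxPoints(cv2.minAreaRect(np.argwhere(g)[:,::-1].astype(np.float32)))
y=np.radians(13.9);h=np.array([np.cos(y),np.sin(y),0]);l=np.array([-h[1],h[0],0]);G=np.array([.387,.2124,0])
for z in(.106,.098): print(z,[( ((p-G)@h).round(3),((p-G)@l).round(3)) for p in px2w(s,B,z)])
```

```text
0.106 [(np.float64(0.208), np.float64(0.048)), (np.float64(0.207), np.float64(-0.044)), (np.float64(0.163), np.float64(-0.042)), (np.float64(0.164), np.float64(0.049))]
0.098 [(np.float64(0.21), np.float64(0.047)), (np.float64(0.209), np.float64(-0.046)), (np.float64(0.164), np.float64(-0.044)), (np.float64(0.166), np.float64(0.048))]
```

send_rows(
  motion=[
    {"x":0,"y":0,"z":1.4,"rx":0,"ry":0,"rz":0,"jaw":0.5},
    {"x":0,"y":0,"z":1.4,"rx":0,"ry":0,"rz":0,"jaw":0.5},
    {"x":1,"y":0,"z":0,"rx":0,"ry":0,"rz":0,"jaw":0.5},
    {"x":2,"y":0,"z":0,"rx":0,"ry":0,"rz":0,"jaw":0.5},
    {"x":2,"y":0,"z":0,"rx":0,"ry":0,"rz":0,"jaw":0.5},
  ],
)

```text
clock: 5.8
tool_pos: [0.4356, 0.2242, 0.0658]
eef_rot: [0.992, 0.124, -0.0, -0.0]
contact_force: [0.8, 0.4, -2.3]
opening: 0.22
finger_force: 40.0
```

send_rows(
  motion=[
    {"x":2,"y":0,"z":0,"rx":0,"ry":0,"rz":0,"jaw":0.5},
    {"x":2,"y":0,"z":0,"rx":0,"ry":0,"rz":0,"jaw":0.5},
    {"x":2,"y":0,"z":0,"rx":0,"ry":0,"rz":0,"jaw":0.5},
    {"x":2,"y":0,"z":0,"rx":0,"ry":0,"rz":0,"jaw":0.5},
    {"x":1,"y":0,"z":0,"rx":0,"ry":0,"rz":0,"jaw":0.5},
  ],
)

```text
clock: 6.3
tool_pos: [0.5242, 0.2466, 0.0659]
eef_rot: [0.992, 0.124, 0.001, -0.0]
contact_force: [-0.4, -0.1, -2.1]
opening: 0.221
finger_force: 40.0
```

Run:
```python
from h import *
go([.523,.246,.034],14)
s=snap('top','top2.png'); c=snap('scene','scene2.png')
a=s['img'][20:200,190:410];b=c['img'][100:250,200:400]
cv2.imwrite('pics/m2.png',np.hstack([cv2.resize(a,(440,360),interpolation=2),cv2.resize(b,(360,360))])[:,:,::-1])
```

```text
t 6.3 pos [0.5242 0.2466 0.0659] yaw 14.3 F [-0.4 -0.1 -2.1] op 0.221
shift cm [-0.13  0.03  3.19] turn [-0.    -0.002  0.005] q [-0.74  0.95  0.39  1.85 -0.71  0.49 -1.17]
```

View pics/m2.png

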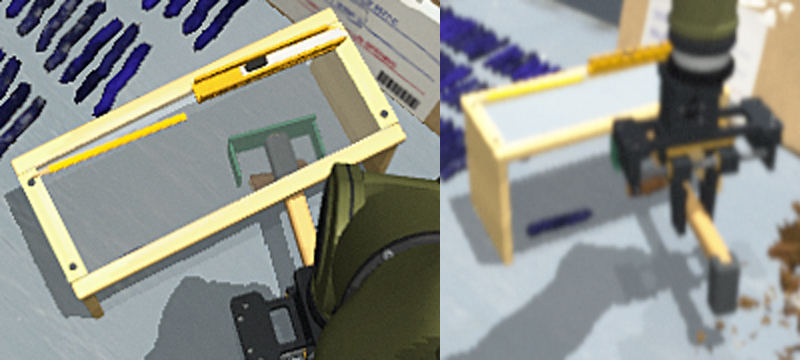

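The head shows at crop (275,135), past the stick, whose left end at (250,183) lies inside the cheeks. Lowering gently.

send_rows(
  motion=[
    {"x":0,"y":0,"z":0.6,"rx":0,"ry":0,"rz":0,"jaw":0.5},
    {"x":0,"y":0,"z":0.6,"rx":0,"ry":0,"rz":0,"jaw":0.5},
    {"x":0,"y":0,"z":0.5,"rx":0,"ry":0,"rz":0,"jaw":0.5},
    {"x":0,"y":0,"z":0.3,"rx":0,"ry":0,"rz":0,"jaw":0.5},
    {"x":0,"y":0,"z":0,"rx":0,"ry":0,"rz":0,"jaw":0.5},
  ],
)

```text
clock: 6.9
tool_pos: [0.522, 0.2454, 0.0451]
eef_rot: [0.992, 0.123, -0.001, 0.0]
contact_force: [-0.0, -0.5, -1.8]
opening: 0.22
finger_force: 40.0
```

send_rows(
  motion=[
    {"x":0,"y":0,"z":0.4,"rx":0,"ry":0,"rz":0,"jaw":0.5},
    {"x":0,"y":0,"z":0.4,"rx":0,"ry":0,"rz":0,"jaw":0.5},
    {"x":0,"y":0,"z":0.2,"rx":0,"ry":0,"rz":0,"jaw":0.5},
    {"x":0,"y":0,"z":0.1,"rx":0,"ry":0,"rz":0,"jaw":0.5},
    {"x":0,"y":0,"z":0,"rx":0,"ry":0,"rz":0,"jaw":0.5},
  ],
)

```text
clock: 7.4
tool_pos: [0.5226, 0.2456, 0.0346]
eef_rot: [0.992, 0.123, -0.0, 0.0]
contact_force: [0.2, 0.4, -1.5]
opening: 0.222
finger_force: 40.0
```

Run:
```python
from h import *
go([.39,.213,.035],14)
s=snap('top','top3.png'); c=snap('scene','scene3.png')
a=s['img'][20:200,190:410];b=c['img'][100:250,200:400]
cv2.imwrite('pics/m3.png',np.hstack([cv2.resize(a,(440,360),interpolation=2),cv2.resize(b,(360,360))])[:,:,::-1])
```

```text
t 7.4 pos [0.5226 0.2456 0.0346] yaw 14.1 F [ 0.2  0.4 -1.5] op 0.222
shift cm [-13.65  -0.08  -0.04] turn [-0.     0.     0.002] q [-0.71  0.99  0.34  1.85 -0.74  0.43 -1.15]
```

View pics/m3.png

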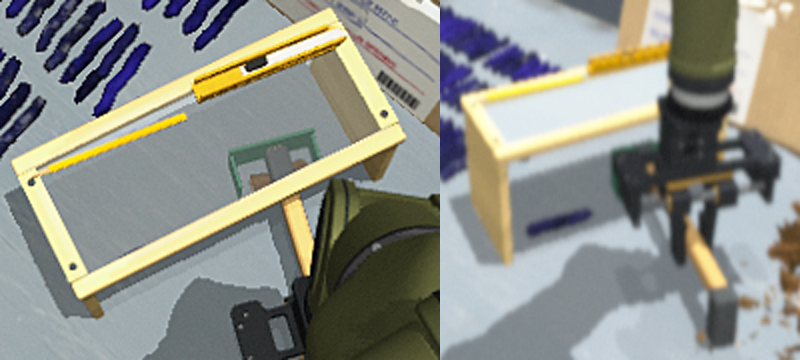

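The head stands on the bench with the stick between the cheeks (crop 265,180) and the blade behind it. Drawing it out.

send_rows(
  motion=[
    {"x":-0.5,"y":0,"z":0,"rx":0,"ry":0,"rz":0,"jaw":0.5},
    {"x":-1,"y":0,"z":0,"rx":0,"ry":0,"rz":0,"jaw":0.5},
    {"x":-1,"y":0,"z":0,"rx":0,"ry":0,"rz":0,"jaw":0.5},
    {"x":-1,"y":0,"z":0,"rx":0,"ry":0,"rz":0,"jaw":0.5},
    {"x":-1,"y":0,"z":0,"rx":0,"ry":0,"rz":0,"jaw":0.5},
  ],
)

```text
clock: 8.0
tool_pos: [0.4778, 0.2344, 0.0349]
eef_rot: [0.992, 0.123, -0.0, -0.0]
contact_force: [-0.6, 0.0, -1.4]
opening: 0.222
finger_force: 40.0
```

send_rows(
  motion=[
    {"x":-1,"y":0,"z":0,"rx":0,"ry":0,"rz":0,"jaw":0.5},
    {"x":-1,"y":0,"z":0,"rx":0,"ry":0,"rz":0,"jaw":0.5},
    {"x":-1,"y":0,"z":0,"rx":0,"ry":0,"rz":0,"jaw":0.5},
    {"x":-1,"y":0,"z":0,"rx":0,"ry":0,"rz":0,"jaw":0.5},
    {"x":-1,"y":0,"z":0,"rx":0,"ry":0,"rz":0,"jaw":0.5},
  ],
)

```text
clock: 8.5
tool_pos: [0.4297, 0.2222, 0.0349]
eef_rot: [0.992, 0.123, 0.0, 0.0]
contact_force: [1.0, -0.7, -1.7]
opening: 0.217
finger_force: 40.0
```

send_rows(
  motion=[
    {"x":-1,"y":0,"z":0,"rx":0,"ry":0,"rz":0,"jaw":0.5},
    {"x":-1,"y":0,"z":0,"rx":0,"ry":0,"rz":0,"jaw":0.5},
    {"x":-1,"y":0,"z":0,"rx":0,"ry":0,"rz":0,"jaw":0.5},
    {"x":-1,"y":0,"z":0,"rx":0,"ry":0,"rz":0,"jaw":0.5},
    {"x":-0.5,"y":0,"z":0,"rx":0,"ry":0,"rz":0,"jaw":0.5},
  ],
)

```text
clock: 9.0
tool_pos: [0.3901, 0.2134, 0.0389]
eef_rot: [0.992, 0.124, -0.005, 0.002]
contact_force: [0.5, -0.1, -1.1]
opening: 0.221
finger_force: 40.0
```

Run:
```python
from h import *
go([.39,.213,.034],14)
s=snap('top','top4.png'); c=snap('scene','scene4.png')
a=s['img'][20:320,180:460];b=c['img'][90:300,180:440]
cv2.imwrite('pics/m4.png',np.hstack([cv2.resize(a,(400,428)),cv2.resize(b,(400,428))])[:,:,::-1])
```

```text
t 9.0 pos [0.3901 0.2134 0.0389] yaw 14.2 F [ 0.5 -0.1 -1.1] op 0.221
shift cm [-0.02  0.03  0.49] turn [0.002 0.01  0.004] q [-0.63  0.9   0.04  2.23 -1.    0.04 -0.93]
```

View pics/m4.png

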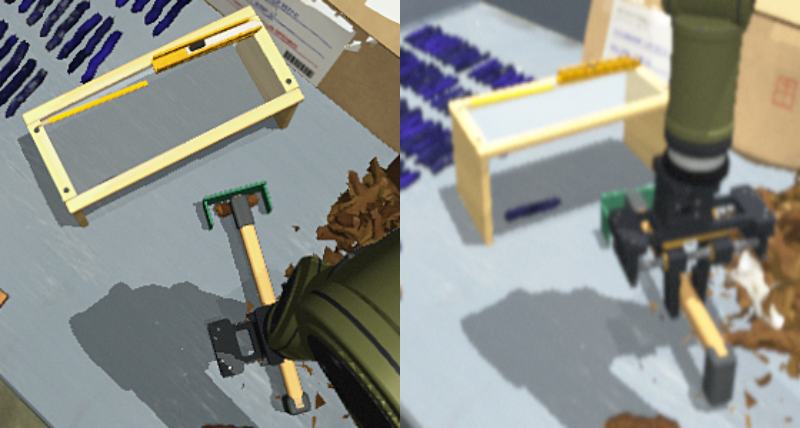

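The stick is out, inside the head at crop (225,210), in front of the riser's edge, and the blue roll is unmoved. The wrist is at joint limits and rose 4 mm, so I ease 8 mm forward to stand the scoop down properly.

send_rows(
  motion=[
    {"x":0.4,"y":0,"z":0,"rx":0,"ry":0,"rz":0,"jaw":0.5},
    {"x":0.4,"y":0,"z":0,"rx":0,"ry":0,"rz":0,"jaw":0.5},
    {"x":0,"y":0,"z":0,"rx":0,"ry":0,"rz":0,"jaw":0.5},
    {"x":0,"y":0,"z":0,"rx":0,"ry":0,"rz":0,"jaw":0.5},
    {"x":0,"y":0,"z":0,"rx":0,"ry":0,"rz":0,"jaw":0.5},
  ],
)

```text
clock: 9.6
tool_pos: [0.3988, 0.2158, 0.0385]
eef_rot: [0.992, 0.123, -0.004, 0.002]
contact_force: [0.0, -0.0, -0.8]
opening: 0.223
finger_force: 40.0
```

Run:
```python
from h import *
go([.397,.215,.034],14)
```

```text
t 9.6 pos [0.3988 0.2158 0.0385] yaw 14.1 F [ 0.  -0.  -0.8] op 0.223
shift cm [-0.19  0.03  0.46] turn [0.002 0.009 0.002] q [-0.65  0.9   0.08  2.21 -0.99  0.08 -0.93]
```

send_rows(
  motion=[
    {"x":0,"y":0,"z":0.2,"rx":0,"ry":0.009,"rz":0,"jaw":0.5},
    {"x":0,"y":0,"z":0.2,"rx":0,"ry":0,"rz":0,"jaw":0.5},
    {"x":0,"y":0,"z":0,"rx":0,"ry":0,"rz":0,"jaw":0.5},
    {"x":0,"y":0,"z":0,"rx":0,"ry":0,"rz":0,"jaw":0.5},
    {"x":0,"y":0,"z":0,"rx":0,"ry":0,"rz":0,"jaw":0.5},
  ],
)

```text
clock: 10.1
tool_pos: [0.3994, 0.2159, 0.035]
eef_rot: [0.992, 0.123, 0.0, 0.001]
contact_force: [-0.4, -0.3, -2.1]
opening: 0.22
finger_force: 40.0
```

send_rows(
  motion=[
    {"x":0,"y":0,"z":0.1,"rx":0,"ry":0,"rz":0,"jaw":0.5},
    {"x":0,"y":0,"z":0.05,"rx":0,"ry":0,"rz":0,"jaw":0.5},
    {"x":0,"y":0,"z":0,"rx":0,"ry":0,"rz":0,"jaw":0.5},
    {"x":0,"y":0,"z":0,"rx":0,"ry":0,"rz":0,"jaw":2.6},
    {"x":0,"y":0,"z":0,"rx":0,"ry":0,"rz":0,"jaw":5},
  ],
)

```text
clock: 10.6
tool_pos: [0.3997, 0.2162, 0.0339]
eef_rot: [0.992, 0.123, -0.0, 0.001]
contact_force: [-0.6, -0.3, 0.4]
opening: 0.359
finger_force: 0.0
```

send_rows(
  motion=[
    {"x":0,"y":0,"z":0,"rx":0,"ry":0,"rz":0,"jaw":7},
    {"x":0,"y":0,"z":0,"rx":0,"ry":0,"rz":0,"jaw":7},
    {"x":0,"y":0,"z":0,"rx":0,"ry":0,"rz":0,"jaw":7},
    {"x":0,"y":0,"z":0,"rx":0,"ry":0,"rz":0,"jaw":7},
    {"x":0,"y":0,"z":0,"rx":0,"ry":0,"rz":0,"jaw":7},
  ],
)

```text
clock: 11.1
tool_pos: [0.3996, 0.2162, 0.0338]
eef_rot: [0.992, 0.123, -0.0, 0.001]
contact_force: [-1.0, 0.1, 0.5]
opening: 0.789
finger_force: 0.0
```

send_rows(
  motion=[
    {"x":0,"y":0,"z":-1,"rx":0,"ry":0,"rz":0,"jaw":7},
    {"x":0,"y":0,"z":-2,"rx":0,"ry":0,"rz":0,"jaw":7},
    {"x":0,"y":0,"z":-3,"rx":0,"ry":0,"rz":0,"jaw":7},
    {"x":0,"y":0,"z":-3,"rx":0,"ry":0,"rz":0,"jaw":7},
    {"x":0,"y":0,"z":-3,"rx":0,"ry":0,"rz":0,"jaw":7},
  ],
)

```text
clock: 11.6
tool_pos: [0.3992, 0.2164, 0.1549]
eef_rot: [0.992, 0.123, -0.001, 0.001]
contact_force: [0.1, 0.1, -0.3]
opening: 0.796
finger_force: 0.0
```

Run:
```python
from h import *
go([.397,.215,.2],14)
s=snap('top','top5.png'); c=snap('scene','scene5.png')
a=s['img'][20:320,180:460];b=c['img'][90:300,180:440]
cv2.imwrite('pics/m5.png',np.hstack([cv2.resize(a,(400,428)),cv2.resize(b,(400,428))])[:,:,::-1])
O=np.array([.622,.328,0]);u=np.array([.902,.431,0])
t0=pickle.load(open('pics/top0.png.pkl','rb'))
hsv=cv2.cvtColor(s['img'],cv2.COLOR_RGB2HSV)
g=((hsv[...,0]>60)&(hsv[...,0]<95)&(hsv[...,1]>110)); g[:120]=0;g[190:]=0;g[:,:310]=0;g[:,390:]=0
print('head u max',((px2w(s,np.argwhere(g)[:,::-1],.046)-O)@u).max().round(3))
m=(hsv[...,0]<15)&(hsv[...,1]>110)&(hsv[...,2]<190); m[:140]=0;m[180:]=0;m[:,:322]=0;m[:,372:]=0
p=np.argwhere(m)[:,::-1]; print('brown',len(p),p.min(0),p.max(0),'u',((px2w(s,p,.01)-O)@u).min().round(3),((px2w(s,p,.01)-O)@u).max().round(3))
# riser and blue displacement: template match
for n,A,B,(y0,y1,x0,x1) in(('riser',t0,s,(20,180,195,395)),('blue',pickle.load(open('pics/scene0.png.pkl','rb')),c,(184,200,240,292))):
    d=np.abs(A['img'][y0:y1,x0:x1].astype(int)-B['img'][y0:y1,x0:x1]).max(2); print(n,'changed px',(d>40).sum())
```

```text
t 11.6 pos [0.3992 0.2164 0.1549] yaw 14.1 F [ 0.1  0.1 -0.3] op 0.796
shift cm [-0.26  0.1  -4.51] turn [0.003 0.002 0.002] q [-0.91  0.72  0.51  2.18 -0.82  0.45 -1.07]
head u max -0.037
brown 107 [331 156] [359 171] u -0.081 -0.054
riser changed px 1207
blue changed px 0
```

View pics/m5.png

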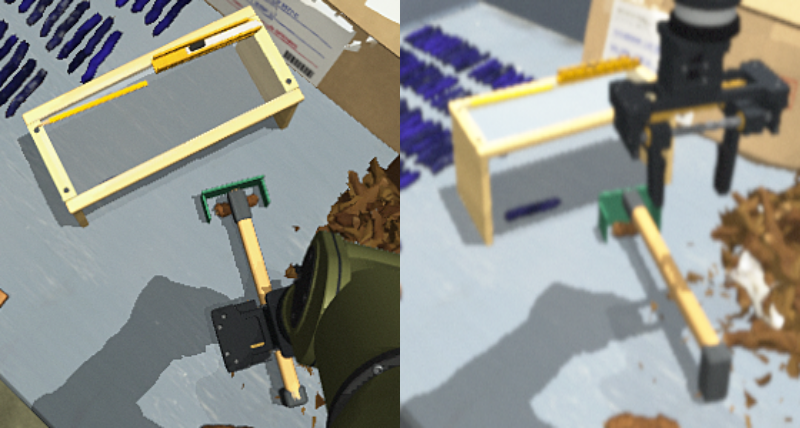

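The scoop stands on the bench. The stick is 54–81 mm in front of the riser's edge, the head is 37 mm clear of it, the blue roll is unchanged, and the gripper is free.

```bash
python3 -c "
from plant import *
print(finish_job())"
```

```text
the job is handed in; nothing more can be done
None
```

I drew the brown stick out with the scoop onto the open bench, 54–81 mm in front of the riser. The scoop is set down 37 mm clear of it, the blue roll has not moved, and I handed the job in at about 12 s; the hand-in call returned no verdict.

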